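# Transfer a row of specimen containers to the storage tray in the same order

## Task

Move the four specimen containers from the aluminium carrier into the wooden compartment tray, one to a compartment, in the same order counted from the handles: the one nearest the carrier's handle goes into the compartment nearest the tray's handle, and so on along the row. Keep them upright, and set each one down gently on the floor of its compartment rather than dropping it.

Things in the scene. Friction and masses are not known exactly. Their poses are not given: they have to be found in the camera images.
- carrier: Sample carrier, fixed to the bench: a bare aluminium plate 258 x 66 x 6 mm on which four round grey holder rings stand in a row. One of its short ends has a handle, a flat tongue 50 mm wide that sticks out 29 mm and has a black rubber pad. Origin: on the bench under the middle of the plate; x along the row, +x towards the handle; z up. The four places lie at x = +96, +32, -32, -96 mm, y = 0, with their floor (the plate's top) at z = 6 mm.
- tray: Storage tray, fixed to the bench, empty at the start: wooden, 260 x 68 mm, with four square compartments in a row, each 60 x 60 mm inside, between walls 4 mm thick. One short end has the same handle tongue with a black pad as the carrier. Origin: on the bench under the middle of the tray; x along the row, +x towards the handle; z up. The compartments' centres lie at x = +96, +32, -32, -96 mm, y = 0; their floor is at z = 6 mm and the walls' tops at z = 20 mm.
- vial: Specimen vial, loose: clear round tube 30 mm in diameter with a white cap 29 mm in diameter, 75 mm tall in all, the cap the top 17 mm; about 60 g. Origin: centre of its underside, z up.
- jar: Specimen jar, loose: the squat one, clear, round, 42 mm in diameter all the way up and 52 mm tall with its white lid (the top 14 mm); about 90 g. Origin: centre of its underside, z up.
- bottle: Square bottle, loose: clear body 34 x 34 mm in plan and 48 mm tall, with a round white cap 26 mm in diameter and 18 mm high on it, 66 mm tall in all; about 80 g. Origin: centre of its underside, z up, x and y square to its sides.
- flask: Conical flask, loose: clear glass, 42 mm in diameter at the foot, narrowing to a neck 22 mm in diameter from 40 to 54 mm above its foot, with a black rubber stopper 22 to 24 mm in diameter above the neck, 70 mm tall in all; about 70 g. Origin: centre of its underside, z up.
- holder_vial: The holder ring of the carrier in which the vial stands at the start, fixed: grey plastic, outside diameter 58 mm, inside 51 mm, 8 mm high, standing on the carrier's plate (so its rim is 14 mm above the bench). All four rings look alike and may be in any order along the carrier. Origin: centre of its underside.
- holder_jar: The holder ring of the carrier in which the squat jar stands at the start, fixed: grey plastic, outside diameter 58 mm, inside 51 mm, 8 mm high, standing on the carrier's plate (so its rim is 14 mm above the bench). All four rings look alike and may be in any order along the carrier. Origin: centre of its underside.
- holder_bottle: The holder ring of the carrier in which the square bottle stands at the start, fixed: grey plastic, outside diameter 58 mm, inside 51 mm, 8 mm high, standing on the carrier's plate (so its rim is 14 mm above the bench). All four rings look alike and may be in any order along the carrier. Origin: centre of its underside.
- holder_flask: The holder ring of the carrier in which the conical flask stands at the start, fixed: grey plastic, outside diameter 58 mm, inside 51 mm, 8 mm high, standing on the carrier's plate (so its rim is 14 mm above the bench). All four rings look alike and may be in any order along the carrier. Origin: centre of its underside.
There are look-alikes about, which are no part of the job. Leave any orange or purple look-alike of the vial alone.

How it is judged:
By the outcome, as a careful person would: the job done as asked, in the order asked, and still so for the second after the job is handed in, with the robot touching nothing.
It also fails if it takes over 106 s, if anything falls off the work surface, if the arm or the gripper's body presses on something with over 40 N, if the wrist force passes 120 N, or if a joint passes its speed limit or range.

## Robot

A 6-joint arm with a two-finger parallel gripper is mounted at the origin on the work surface. World frame = base frame: x ahead of the robot, y to its left, z up, the work surface at z = 0. Lengths are in m, angles in degrees, forces in N, time in s.
With the tool pointing down it reaches from about 0.35 to 0.875 m from the base axis. Payload 4.2 kg.
Tool frame: the origin (TCP) lies midway between the tips of the shut fingers; the grasp point (between the pads) lies 19 mm behind it; z points along the fingers, y is the direction in which the jaws open and shut (so a half turn about z gives the same grasp; the last joint's range is limited). The gripper opens to 87 mm and grips with 3 to 60 N. Pads are 19 mm wide; open, the fingers measure 117 mm over their backs; the gripper's body (75 mm by 190 mm) begins 51 mm behind the grasp point.
Start: joints at [-59.267, 22.042, 0.453, 0, -68.411, -14.817], TCP at [0.171, -0.601, 0.223] pointing down, gripper open.
Joint ranges: [-179.83, 179.83], [-69.29, 118.12], [-61.27, 80.66], [-181.25, 117.63], [-171.15, -9.14], [-177.46, 177.46]. Speed limits (degrees/s): [159.86, 159.86, 180, 180, 180, 180].

## Interface

Orientations are given as a 3x3 rotation matrix whose columns are the frame's x, y, z axes.
In Python, from station import r gives the robot as it stands.
- The arm moves only by the tool play_rows, never from a script. Its argument "commands" is a list that holds one entry, the list of rows, each a list of 7 numbers: the shift along the world's x, y, z in m, then the turn, a rotation vector about the world's x, y, z in rad, then the closure, from 0 (fully open) to 1 (shut). A call has 1 to 5 rows; each row is the pose to reach, as a shift and turn from the pose commanded when the call began; what a row does not reach only later rows make up. A row lasts 1/10 s, in which the tool goes at most 50 mm and 8.59 degrees, less where a joint would pass 70% of its speed; a pose out of reach is approached as far as the arm can. A call with a gripper value outside its range is refused whole. The fingers move at their own pace and stop on an object; the grip force is fixed at half the most. Time passes only in rows, so rows that repeat a pose let the fingers close. It gives the time, the measured TCP pose, the force and the opening at its end, in the units of the state.
- r.sense(): the state, without advancing time (a new reading comes with each control period).
- r.capture(name): name is "scene" or "top" or "wrist"; returns a dict with "image" (400x640x3 uint8, red, green, blue), "range_z" (400x640 float32, m along the optical axis (not along the pixel's ray), 0 where there is no reading), "intrinsics" (3x3 intrinsics, pixels), "k1" (the pictures are not rectified: a ray, as slopes to the right and down, at radius r is drawn at 1 + k1 r^2 times it, then the intrinsics apply), "extrinsics" (4x4, takes a point from camera to world coordinates); the wrist camera has in their place "mount" (4x4, takes a point from camera to tool coordinates, whose origin is the TCP and whose axes are the flange's). Camera axes: x right, y up, looking along -z (the intrinsics and any distortion apply to the point x, -y, -z); pixel columns grow to the right and rows downward; lengths in m; the calibration is good to about 2 mm. A picture is of the moment at which its call begins: read the wrist's pose just before it.
- r.finish_job(): hands the job in, once; it reports no verdict.
The state is a dict: "time_s": time; "joints": joint angles; "joint_velocities": joint speeds; "effort": joint torques, N m; "tcp_pos": TCP position; "ee_rot": TCP orientation; "wrist_force": force on the tool from outside, world axes, zero at the start; "moment": the same for the moment, N m; "gripper_width": opening from 0.0 (shut) to 1.0 (fully open).
Only numpy, scipy, OpenCV 4.12 (cv2) and the standard library are available. Lean on these libraries where they do the work, as an engineer would, in place of code of your own. Each camera call takes 0.05 s, during which the arm holds its last target. There are 200 camera calls.

## Working session

There is one attempt and no reset: what is moved stays moved. The work goes in short steps, Python scripts to look and compute and a tool call to move; the robot and the scene stay as the last step left them, time stands still between calls to the robot, and variables do not carry over. Pictures are saved under pics/ and viewed, about 12 in all and at most 16, crops included, and the job is handed in when it is done.

Besides the shell and the picture viewer there is one more tool, called after "Request:" by a JSON object that holds its "method" and its "body". play_rows: Moves the arm, as the interface text tells. Its arguments: {"type":"object","properties":{"commands":{"type":"array","items":{"type":"array","items":{"type":"array","items":{"type":"number"}}}}},"required":["commands"]}

```bash
mkdir -p pics; ls
cat > h.py <<'E'
import numpy as np, cv2
from station import r
def cap(n,save=None):
    s=r.sense(); c=r.capture(n)
    if n=='wrist':
        T=np.eye(4);T[:3,:3]=np.array(s['ee_rot']);T[:3,3]=s['tcp_pos'];c['extrinsics']=T@np.array(c['mount'])
    if save: cv2.imwrite('pics/'+save,c['image'][:,:,::-1]); np.savez('pics/'+save+'.npz',**{k:c[k] for k in('image','range_z','intrinsics','k1','extrinsics')})
    return c
def load(n): return dict(np.load('pics/'+n+'.npz'))
def ray(c,u,v):
    K=np.array(c['intrinsics']);D=np.array([float(c['k1']),0,0,0])
    p=cv2.undistortPoints(np.array([[[u,v]]],float),K,D)[0,0]
    return np.array([p[0],-p[1],-1.])
def pix(c,u,v,z=None):
    """world point from pixel: by depth, or intersect with height z"""
    E=np.array(c['extrinsics']);d=ray(c,u,v)
    if z is None: return (E@np.r_[d*c['range_z'][int(round(v)),int(round(u))],1])[:3]
    w=E[:3,:3]@d;o=E[:3,3];return o+w*(z-o[2])/w[2]
E
python3 - <<'E'
from h import *
s=r.sense();print(s)
for n in('scene','top'):
    c=cap(n,n+'0.png');print(n,c['extrinsics'],c['intrinsics'],c['k1'])
E
```

```text
pics
{'time_s': 0.0, 'joints': array([-5.92682440e+01,  2.20910135e+01,  3.77664661e-01, -2.96632220e-02,
       -6.84100390e+01, -1.48155291e+01]), 'joint_velocities': array([-0.01695341, -0.00445479, -0.00110539,  0.11822221, -0.08482254,
        0.0144295 ]), 'effort': array([-2.04835965e-05, -3.90665281e+01,  1.87401474e+01,  4.22007456e+00,
        1.08029565e-02, -1.98030239e-04]), 'tcp_pos': array([ 0.1712334 , -0.60044569,  0.22144075]), 'ee_rot': array([[-9.61716019e-01, -2.74047126e-01, -6.86672858e-04],
       [-2.74047973e-01,  9.61713736e-01,  2.09706496e-03],
       [ 8.56880957e-05,  2.20496227e-03, -9.99997565e-01]]), 'wrist_force': array([-0.86064116,  0.203521  , -0.0232799 ]), 'moment': array([-0.01181179, -0.01574993,  0.02294702]), 'gripper_width': 1.000627118974279}
scene [[ 0.32454245 -0.66727523  0.67038494  1.15839145]
 [ 0.94584526  0.22370389 -0.23523034 -0.28284473]
 [ 0.00699566  0.71042265  0.70374052  0.72560286]
 [ 0.          0.          0.          1.        ]] [[396.67620716   0.         319.89077423]
 [  0.         396.67620716 195.0306205 ]
 [  0.           0.           1.        ]] 0.013369634303993787
top [[ 0.01887824  0.99345996 -0.11260963  0.42339891]
 [-0.99976115  0.01751653 -0.01306957 -0.06755335]
 [-0.01101157  0.11282946  0.99355335  0.82618729]
 [ 0.          0.          0.          1.        ]] [[368.35072156   0.         316.45990963]
 [  0.         368.35072156 196.31017296]
 [  0.           0.           1.        ]] 0.02703739575536879
```

View pics/top0.png

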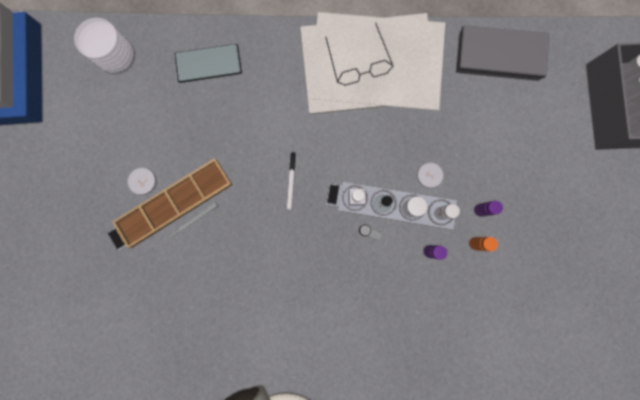

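View pics/scene0.png

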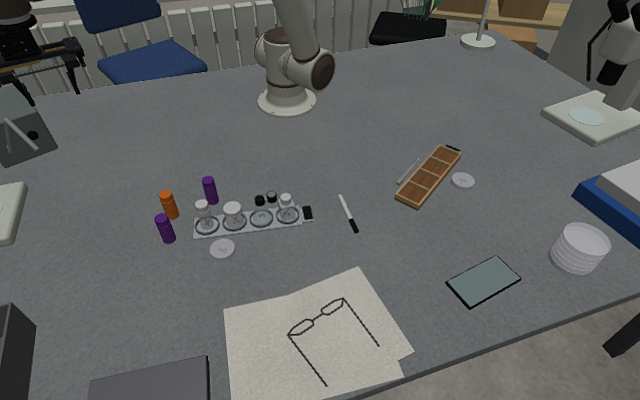

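Top view: the carrier spans (333,195) at its handle pad to (457,218). From the handle it holds the bottle (356,197), flask (386,201), jar (416,207) and vial (450,211). The tray's handle pad is at (117,238) and its far end is near (215,175). The purple and orange tubes stand right of the carrier, and a small object lies at (368,232).

Run:
```python
from h import *
c=load('top0.png');im=c['image'][:,:,::-1]
a=cv2.resize(im[170:260,320:480],None,fx=5,fy=5,interpolation=cv2.INTER_CUBIC)[:300+150]
b=cv2.resize(im[150:255,100:240],None,fx=5,fy=5,interpolation=cv2.INTER_CUBIC)
cv2.imwrite('pics/ca.png',a);cv2.imwrite('pics/cb.png',b)
```

```text
(no output)
```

View pics/ca.png

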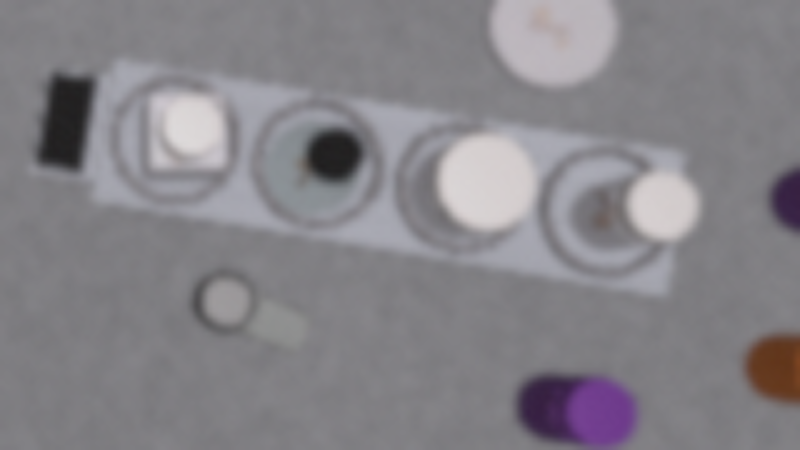

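View pics/cb.png

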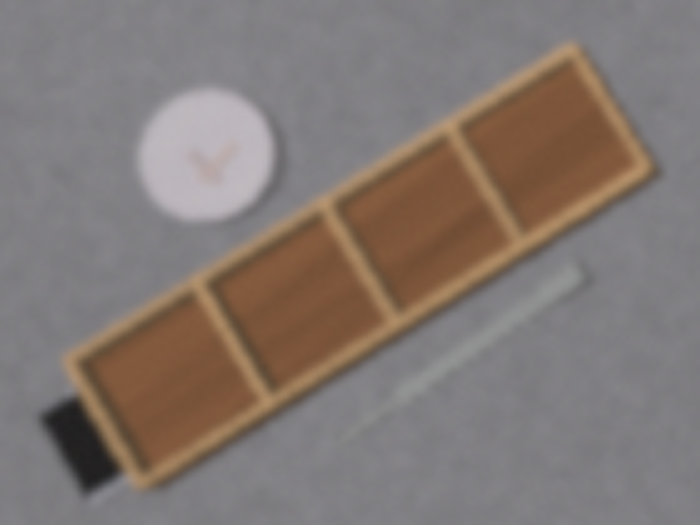

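Run:
```python
from h import *
np.set_printoptions(precision=4,suppress=True)
c=load('top0.png')
def P(x,y,ox,oy,z): return pix(c,ox+(x+.5)/5-.5,oy+(y+.5)/5-.5,z)
def rect(pts,ox,oy,z,name):
    q=np.array([P(*p,ox,oy,z) for p in pts])[:,:2]
    print(name,'sides',[np.linalg.norm(q[i]-q[i-1]) for i in range(4)])
    ce=q.mean(0);h=(q[hidx[name][0]]+q[hidx[name][1]])/2-ce;h/=np.linalg.norm(h)
    print(' centre',ce,'yaw',np.degrees(np.arctan2(h[1],h[0])))
    pl=[ce+h*d for d in(.096,.032,-.032,-.096)];print(' places',np.array(pl));return ce,h
hidx=dict(carrier=(0,3),tray=(0,3))
rect([(112,60),(685,152),(668,296),(95,203)],320,170,.006,'carrier')
rect([(65,357),(577,40),(657,170),(145,487)],100,150,.020,'tray')
for n,p,z in[('bottle',(193,127),.072),('flask',(334,155),.076),('jar',(486,183),.058),('vial',(663,206),.081)]:
    w=P(*p,320,170,z);u,v=320+(p[0]+.5)/5-.5,170+(p[1]+.5)/5-.5
    print(n,w,'depth',pix(c,u,v))
for n,p in[('rb',(175,140)),('rf',(318,163)),('rj',(460,187)),('rv',(605,212))]: print(n,P(*p,320,170,.014))
print('bench depth',pix(c,300,260))
for p in [(225,302,.03),(600,410,.081)]: print(P(*p[:2],320,170,p[2]))
```

```text
carrier sides [np.float64(0.06496252982282646), np.float64(0.25719273188200004), np.float64(0.06453066081802579), np.float64(0.2550048132266972)]
 centre [ 0.5    -0.2369] yaw 81.75727593886444
 places [[ 0.5138 -0.1419]
 [ 0.5046 -0.2052]
 [ 0.4954 -0.2685]
 [ 0.4862 -0.3319]]
tray sides [np.float64(0.06791720479369036), np.float64(0.2598722528050525), np.float64(0.06942970264007108), np.float64(0.2579033236940468)]
 centre [0.4968 0.2596] yaw 123.73424772538299
 places [[0.4435 0.3394]
 [0.4791 0.2862]
 [0.5146 0.2329]
 [0.5501 0.1797]]
bottle [ 0.5131 -0.1435  0.072 ] depth [ 0.5128 -0.1432  0.0748]
flask [ 0.5021 -0.2006  0.076 ] depth [ 0.5017 -0.1999  0.0797]
jar [ 0.4934 -0.2667  0.058 ] depth [ 0.4934 -0.2667  0.0583]
vial [ 0.4833 -0.3313  0.081 ] depth [ 0.4833 -0.3313  0.0811]
rb [ 0.5141 -0.1414  0.014 ]
rf [ 0.505  -0.2045  0.014 ]
rj [ 0.4955 -0.2668  0.014 ]
rv [ 0.4856 -0.3298  0.014 ]
bench depth [ 0.3747 -0.023   0.0018]
[ 0.4426 -0.1619  0.03  ]
[ 0.4016 -0.3046  0.081 ]
```

Request:
{"method": "play_rows", "body": {"commands": [[[0.03,0.036,0,0,0,0.12,0],[0.064,0.072,0,0,0,0.24,0],[0.098,0.11,0.0,0,0,0.36,0],[0.13,0.146,0,0,0,0.48,0],[0.163,0.182,0,0,0,0.6,0]]]}}

```text
time_s: 0.6
tcp_pos: [0.3352, -0.4172, 0.2223]
ee_rot: [[-0.635, -0.772, -0.0], [-0.772, 0.635, 0.0], [-0.0, 0.001, -1.0]]
wrist_force: [1.1, -0.8, 0.6]
gripper_width: 0.996
```

Request:
{"method": "play_rows", "body": {"commands": [[[0.034,0.036,0,0,0,0.12,0],[0.066,0.072,0,0,0,0.24,0],[0.1,0.11,0.0,0,0,0.36,0],[0.134,0.148,0,0,0,0.48,0],[0.165,0.182,0,0,0,0.55,0]]]}}

```text
time_s: 1.1
tcp_pos: [0.5003, -0.235, 0.2223]
ee_rot: [[-0.138, -0.99, -0.0], [-0.99, 0.138, 0.0], [-0.0, 0.0, -1.0]]
wrist_force: [0.2, -0.7, 0.1]
gripper_width: 1.001
```

Run:
```python
from h import *
s=r.sense();print(s['time_s'],s['tcp_pos'],s['ee_rot'],s['joints'],s['joint_velocities'])
c=cap('wrist','w0.png')
```

```text
1.1 [ 0.50026893 -0.23501773  0.22233953] [[-1.38404331e-01 -9.90375705e-01 -4.51645903e-04]
 [-9.90375792e-01  1.38404234e-01  2.40223943e-04]
 [-1.75402252e-04  4.80547203e-04 -9.99999869e-01]] [-8.36410195e+00  1.50390055e+01 -9.82056163e+00 -1.08570154e-02
 -6.51680375e+01  4.13143826e-01] [44.27538873 12.45283759 16.82257792  0.27580154 -4.26891696 -6.03060987]
```

View pics/w0.png

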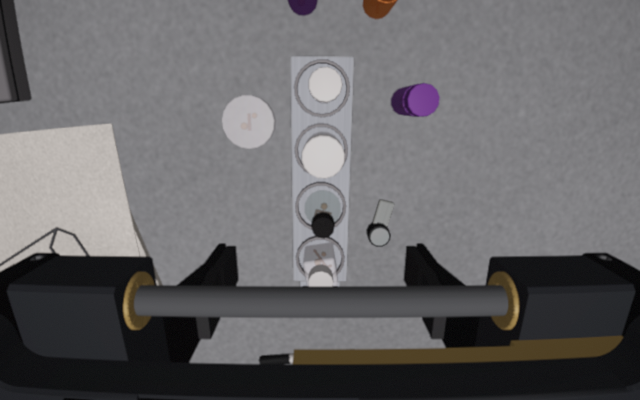

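Run:
```python
from h import *
np.set_printoptions(precision=4,suppress=True)
s=r.sense();print(s['tcp_pos'],s['joint_velocities'])
c=cap('wrist','w1.png')
for n,u,v,z in[('vial',325,84,.081),('jar',323,156,.058),('flask',322,224,.076),('small',379,236,.03)]: print(n,pix(c,u,v,z),pix(c,u,v))
im=c['image'][:,:,::-1]
a=cv2.resize(im[60:290,270:400],None,fx=2.6,fy=2.6,interpolation=cv2.INTER_CUBIC);b=cv2.resize(im[225:305,285:355],None,fx=6,fy=6,interpolation=cv2.INTER_CUBIC)
o=np.zeros((600,770,3),np.uint8);o[:a.shape[0],:a.shape[1]]=a;o[:b.shape[0],345:345+b.shape[1]]=b
cv2.imwrite('pics/w1c.png',o)
```

```text
[ 0.5049 -0.2314  0.2221] [-4.5035 -0.6396 -1.7372  0.7931 -0.4393  0.3487]
vial [ 0.4889 -0.3278  0.081 ] [ 0.4889 -0.3279  0.0807]
jar [ 0.4987 -0.2648  0.058 ] [ 0.4988 -0.2646  0.0567]
flask [ 0.5078 -0.2035  0.076 ] [ 0.5078 -0.2034  0.0756]
small [ 0.4492 -0.1654  0.03  ] [ 0.448  -0.1615  0.0205]
```

View pics/w1c.png

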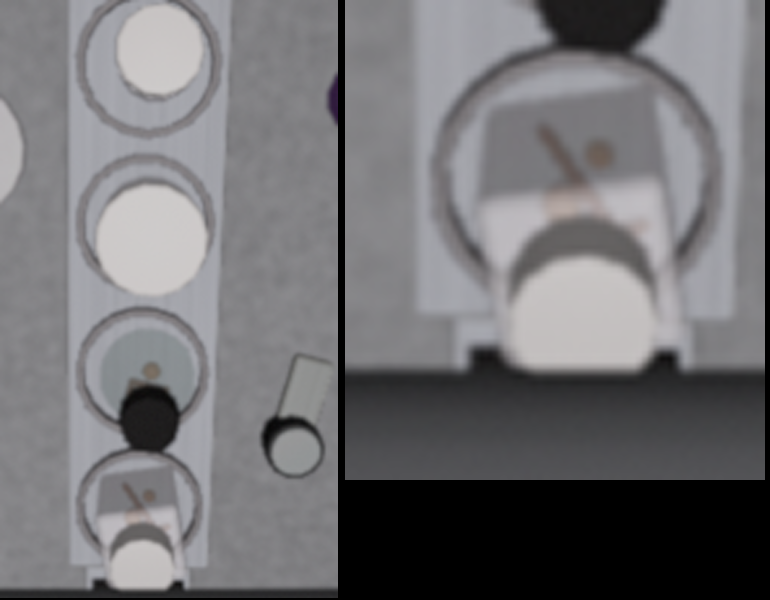

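Run:
```python
from h import *
np.set_printoptions(precision=4,suppress=True)
c=load('w1.png')
for n,x,y,z in[('vial',159,49,.081),('jar',152,239,.058),('flask',149,418,.076),('flaskfoot',148,377,.006)]: print(n,pix(c,270+x/2.6-.3,60+y/2.6-.3,z))
q=lambda x,y,z:pix(c,285+x/6-.4,225+y/6-.4,z)
for a,b,z in[((482,198),(660,180),.054),((489,108),(650,85),.006)]:
    A,B=q(*a,z),q(*b,z);d=B-A;print(A,B,np.linalg.norm(d),np.degrees(np.arctan2(d[1],d[0])))
print('cap back',q(583,255,.072))
print(r.sense()['tcp_pos'],r.sense()['time_s'])
```

```text
vial [ 0.4835 -0.3315  0.081 ]
jar [ 0.4934 -0.2683  0.058 ]
flask [ 0.5026 -0.2064  0.076 ]
flaskfoot [ 0.5026 -0.2018  0.006 ]
[ 0.4689 -0.153   0.054 ] [ 0.4377 -0.1522  0.054 ] 0.031254618454264735 178.59961085426215
[ 0.4621 -0.1493  0.006 ] [ 0.43   -0.1499  0.006 ] 0.0320266238643978 -178.8826161154189
cap back [ 0.4545 -0.1489  0.072 ]
[ 0.5025 -0.2333  0.2219] 1.2
```

Order from the handle is confirmed: bottle, flask, jar, vial. The wrist and top views agree to about 2 mm (5 mm for the flask stopper). I'll do the vial first.

Request:
{"method": "play_rows", "body": {"commands": [[[-0.008,-0.047,0,0,0,0,0.3],[-0.0156,-0.0944,0,0,0,0,0.3],[-0.0156,-0.0944,-0.04,0,0,0,0.3],[-0.0156,-0.0944,-0.08,0,0,0,0.3],[-0.0156,-0.0944,-0.12,0,0,0,0.3]]]}}

```text
time_s: 1.7
tcp_pos: [0.4828, -0.3322, 0.1011]
ee_rot: [[-0.145, -0.989, 0.0], [-0.989, 0.145, 0.0], [-0.0, -0.0, -1.0]]
wrist_force: [0.3, 1.0, -0.1]
gripper_width: 0.718
```

Request:
{"method": "play_rows", "body": {"commands": [[[0,0,0,0,0,0,0.3],[0,0,0,0,0,0,0.3],[0,0,0,0,0,0,0.3]]]}}

```text
time_s: 2.0
tcp_pos: [0.4854, -0.3323, 0.105]
ee_rot: [[-0.142, -0.99, 0.004], [-0.99, 0.142, -0.002], [0.002, -0.004, -1.0]]
wrist_force: [0.6, -0.5, 0.5]
gripper_width: 0.702
```

Request:
{"method": "play_rows", "body": {"commands": [[[0,0.001,-0.025,0,0,0,0.3],[0,0.001,-0.05,0,0,0,0.3],[0,0.001,-0.073,0,0,0,0.3],[0,0.001,-0.073,0,0,0,0.3],[0,0.001,-0.073,0,0,0,0.5]]]}}

```text
time_s: 2.5
tcp_pos: [0.4852, -0.331, 0.0315]
ee_rot: [[-0.142, -0.99, 0.003], [-0.99, 0.142, -0.002], [0.001, -0.003, -1.0]]
wrist_force: [-0.4, -0.7, 0.2]
gripper_width: 0.664
```

Request:
{"method": "play_rows", "body": {"commands": [[[0,0,0,0,0,0,0.7],[0,0,0,0,0,0,1],[0,0,0,0,0,0,1],[0,0,0,0,0,0,1],[0,0,0,0,0,0,1]]]}}

```text
time_s: 3.0
tcp_pos: [0.484, -0.3305, 0.0302]
ee_rot: [[-0.142, -0.99, 0.001], [-0.99, 0.142, -0.0], [0.0, -0.001, -1.0]]
wrist_force: [0.2, 0.7, 3.0]
gripper_width: 0.327
```

Request:
{"method": "play_rows", "body": {"commands": [[[0,0,0.02,0,0,0,1],[0,0,0.06,0,0,0,1],[0,0,0.1,0,0,0,1],[0.0022,0.02,0.11,0,0,0.03,1],[0.0067,0.06,0.11,0,0,0.093,1]]]}}

```text
time_s: 3.5
tcp_pos: [0.4919, -0.2718, 0.142]
ee_rot: [[-0.051, -0.999, 0.006], [-0.999, 0.051, -0.002], [0.002, -0.006, -1.0]]
wrist_force: [0.2, 0.8, -1.4]
gripper_width: 0.323
```

Request:
{"method": "play_rows", "body": {"commands": [[[0.006,0.045,0,0,0,0.064,1],[0.012,0.09,0,0,0,0.128,1],[0.018,0.135,0,0,0,0.192,1],[0.024,0.18,0,0,0,0.256,1],[0.03,0.225,0,0,0,0.32,1]]]}}

```text
time_s: 4.0
tcp_pos: [0.5203, -0.0436, 0.1395]
ee_rot: [[0.269, -0.963, -0.0], [-0.963, -0.269, 0.0], [-0.0, 0.0, -1.0]]
wrist_force: [1.3, 0.1, -0.4]
gripper_width: 0.326
```

Request:
{"method": "play_rows", "body": {"commands": [[[0.006,0.045,0,0,0,0.064,1],[0.012,0.09,0,0,0,0.128,1],[0.018,0.135,0,0,0,0.192,1],[0.024,0.18,0,0,0,0.256,1],[0.03,0.225,0,0,0,0.32,1]]]}}

```text
time_s: 4.5
tcp_pos: [0.5502, 0.1814, 0.1393]
ee_rot: [[0.559, -0.829, -0.001], [-0.829, -0.559, -0.0], [-0.0, 0.001, -1.0]]
wrist_force: [0.5, -1.2, -0.5]
gripper_width: 0.324
```

Request:
{"method": "play_rows", "body": {"commands": [[[0,0,-0.03,0,0,0,1],[0,0,-0.06,0,0,0,1],[0,0,-0.08,0,0,0,1],[0,0,-0.08,0,0,0,1],[0,0,-0.08,0,0,0,1]]]}}

```text
time_s: 5.0
tcp_pos: [0.5508, 0.1796, 0.0597]
ee_rot: [[0.557, -0.831, -0.0], [-0.831, -0.557, -0.001], [0.0, 0.0, -1.0]]
wrist_force: [-0.2, 0.2, -0.4]
gripper_width: 0.325
```

Run:
```python
from h import *
s=r.sense();print(s['time_s'],s['tcp_pos'],s['joints'],s['wrist_force'])
c=cap('wrist','w2.png')
```

```text
5.0 [0.55076661 0.17958855 0.05967732] [ 3.40847997e+01  2.71300226e+01 -1.76808215e+01  3.25077866e-02
 -4.52098357e+01 -2.80120085e-01] [-0.15203915  0.21133587 -0.37394664]
```

View pics/w2.png

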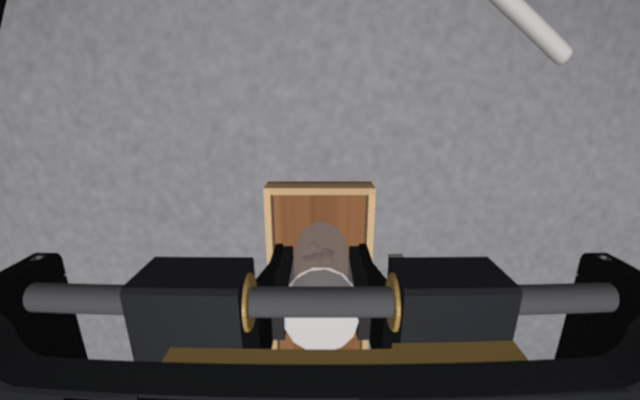

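The vial is centred between the tray's walls, with the vial and the wall midline both at column 320, in the end compartment away from the handle.

Request:
{"method": "play_rows", "body": {"commands": [[[0,0,-0.01,0,0,0,1],[0,0,-0.018,0,0,0,1],[0,0,-0.023,0,0,0,1],[0,0,-0.026,0,0,0,1],[0,0,-0.028,0,0,0,1]]]}}

```text
time_s: 5.55
tcp_pos: [0.5505, 0.1795, 0.0312]
ee_rot: [[0.556, -0.831, -0.0], [-0.831, -0.556, -0.0], [0.0, 0.0, -1.0]]
wrist_force: [0.1, -0.5, -0.8]
gripper_width: 0.33
```

Request:
{"method": "play_rows", "body": {"commands": [[[0,0,-0.001,0,0,0,1],[0,0,-0.002,0,0,0,1],[0,0,-0.002,0,0,0,1],[0,0,-0.002,0,0,0,1]]]}}

```text
time_s: 5.95
tcp_pos: [0.5506, 0.1796, 0.0302]
ee_rot: [[0.557, -0.831, 0.0], [-0.831, -0.557, 0.0], [0.0, -0.0, -1.0]]
wrist_force: [-2.0, -0.6, 5.4]
gripper_width: 0.326
```

Request:
{"method": "play_rows", "body": {"commands": [[[0,0,0.001,0,0,0,0.6],[0,0,0.001,0,0,0,0.5],[0,0,0.001,0,0,0,0.4],[0,0,0.001,0,0,0,0.4],[0,0,0.02,0,0,0,0.4]]]}}

```text
time_s: 6.45
tcp_pos: [0.5487, 0.1786, 0.0472]
ee_rot: [[0.556, -0.831, -0.005], [-0.831, -0.556, -0.003], [-0.001, 0.006, -1.0]]
wrist_force: [-0.4, -0.8, 0.6]
gripper_width: 0.583
```

Request:
{"method": "play_rows", "body": {"commands": [[[0,0,0.04,0,0,0,0.4],[0,0,0.09,0,0,0,0.4],[-0.006,-0.045,0.09,0,0,-0.07,0.3],[-0.012,-0.09,0.09,0,0,-0.14,0.3],[-0.018,-0.135,0.09,0,0,-0.21,0.3]]]}}

```text
time_s: 6.95
tcp_pos: [0.5322, 0.0436, 0.14]
ee_rot: [[0.369, -0.929, 0.001], [-0.929, -0.369, 0.001], [-0.0, -0.001, -1.0]]
wrist_force: [0.6, 0.3, 0.3]
gripper_width: 0.691
```

Request:
{"method": "play_rows", "body": {"commands": [[[-0.0055,-0.0445,0,0,0,-0.075,0.25],[-0.011,-0.089,0,0,0,-0.15,0.25],[-0.0165,-0.1335,0,0,0,-0.225,0.25],[-0.022,-0.178,0,0,0,-0.3,0.25],[-0.0275,-0.2225,0,0,0,-0.375,0.25]]]}}

```text
time_s: 7.45
tcp_pos: [0.5046, -0.1796, 0.1396]
ee_rot: [[0.002, -1.0, 0.0], [-1.0, -0.002, -0.0], [0.0, -0.0, -1.0]]
wrist_force: [0.7, -0.3, 0.2]
gripper_width: 0.751
```

Request:
{"method": "play_rows", "body": {"commands": [[[-0.0055,-0.045,0,0,0,-0.075,0.25],[-0.011,-0.0896,0,0,0,-0.148,0.25],[-0.011,-0.0896,-0.02,0,0,-0.148,0.25],[-0.011,-0.0896,-0.05,0,0,-0.148,0.25],[-0.011,-0.0896,-0.05,0,0,-0.148,0.25]]]}}

```text
time_s: 7.95
tcp_pos: [0.4907, -0.2671, 0.0857]
ee_rot: [[-0.145, -0.989, -0.008], [-0.989, 0.145, 0.003], [-0.002, 0.009, -1.0]]
wrist_force: [-1.1, 0.4, -0.1]
gripper_width: 0.749
```

Request:
{"method": "play_rows", "body": {"commands": [[[0,0,-0.02,0,0,0,0.25],[0,0,-0.04,0,0,0,0.25],[0,0,-0.06,0,0,0,0.25],[0,0,-0.06,0,0,0,0.25],[0,0,-0.06,0,0,0,0.25]]]}}

```text
time_s: 8.45
tcp_pos: [0.4948, -0.2675, 0.0306]
ee_rot: [[-0.141, -0.99, 0.001], [-0.99, 0.141, -0.001], [0.001, -0.001, -1.0]]
wrist_force: [0.4, 0.4, -0.0]
gripper_width: 0.752
```

Request:
{"method": "play_rows", "body": {"commands": [[[0,0,0,0,0,0,0.5],[0,0,0,0,0,0,0.8],[0,0,0,0,0,0,1],[0,0,0,0,0,0,1],[0,0,0,0,0,0,1]]]}}

```text
time_s: 8.95
tcp_pos: [0.4941, -0.2676, 0.0301]
ee_rot: [[-0.142, -0.99, 0.0], [-0.99, 0.142, -0.0], [0.0, -0.0, -1.0]]
wrist_force: [-1.4, 0.4, 3.7]
gripper_width: 0.467
```

Request:
{"method": "play_rows", "body": {"commands": [[[0,0,0.02,0,0,0,1],[0,0,0.06,0,0,0,1],[0,0,0.1,0,0,0,1],[0.0012,0.02,0.11,0,0,0.03,1],[0.0032,0.06,0.11,0,0,0.093,1]]]}}

```text
time_s: 9.45
tcp_pos: [0.4988, -0.2086, 0.1419]
ee_rot: [[-0.051, -0.999, 0.006], [-0.999, 0.051, -0.001], [0.001, -0.006, -1.0]]
wrist_force: [0.5, -0.5, -1.6]
gripper_width: 0.469
```

Request:
{"method": "play_rows", "body": {"commands": [[[0.0018,0.044,0,0,0,0.064,1],[0.0036,0.088,0,0,0,0.128,1],[0.0054,0.132,0,0,0,0.192,1],[0.0072,0.176,0,0,0,0.256,1],[0.009,0.2202,0,0,0,0.32,1]]]}}

```text
time_s: 9.95
tcp_pos: [0.5058, 0.0144, 0.1395]
ee_rot: [[0.269, -0.963, -0.0], [-0.963, -0.269, 0.0], [-0.0, 0.0, -1.0]]
wrist_force: [1.1, -0.8, -1.6]
gripper_width: 0.466
```

Request:
{"method": "play_rows", "body": {"commands": [[[0.0018,0.044,0,0,0,0.064,1],[0.0036,0.088,0,0,0,0.128,1],[0.0054,0.132,0,0,0,0.192,1],[0.0072,0.176,0,0,0,0.256,1],[0.009,0.2202,0,0,0,0.32,1]]]}}

```text
time_s: 10.45
tcp_pos: [0.5147, 0.2346, 0.1394]
ee_rot: [[0.559, -0.829, -0.0], [-0.829, -0.559, -0.0], [-0.0, 0.0, -1.0]]
wrist_force: [1.0, -0.5, -2.1]
gripper_width: 0.468
```

Request:
{"method": "play_rows", "body": {"commands": [[[0,0,0,0,0,0,1],[0,0,-0.03,0,0,0,1],[0,0,-0.06,0,0,0,1],[0,0,-0.08,0,0,0,1],[0,0,-0.08,0,0,0,1]]]}}

```text
time_s: 10.95
tcp_pos: [0.5129, 0.2309, 0.0563]
ee_rot: [[0.555, -0.832, -0.007], [-0.832, -0.555, -0.005], [0.0, 0.008, -1.0]]
wrist_force: [-0.1, -0.3, -1.1]
gripper_width: 0.466
```

Run:
```python
from h import *
s=r.sense();print(s['time_s'],s['tcp_pos'],s['gripper_width'],s['wrist_force'])
c=cap('wrist','w3.png')
```

```text
10.95 [0.51289167 0.23092969 0.05627381] 0.4662856618937287 [-0.09213556 -0.26107325 -1.09561519]
```

View pics/w3.png

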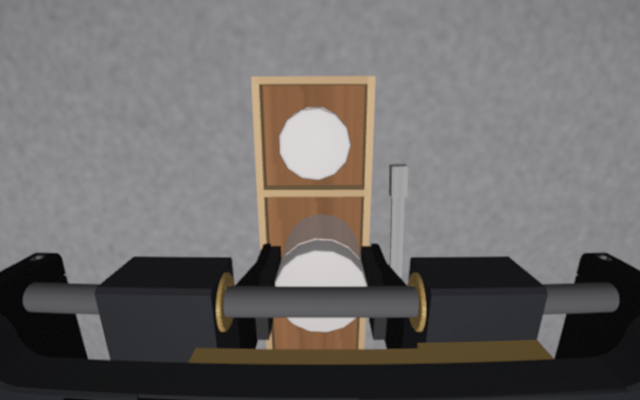

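The vial stands upright in the end compartment (315,143). The jar is over the next one at (320,285), between its walls.

Request:
{"method": "play_rows", "body": {"commands": [[[0,0,-0.01,0,0,0,1],[0,0,-0.018,0,0,0,1],[0,0,-0.023,0,0,0,1],[0,0,-0.026,0,0,0,1],[0,0,-0.028,0,0,0,1]]]}}

```text
time_s: 11.5
tcp_pos: [0.5153, 0.2329, 0.0314]
ee_rot: [[0.556, -0.831, 0.0], [-0.831, -0.556, 0.0], [0.0, -0.0, -1.0]]
wrist_force: [0.3, 0.6, -1.0]
gripper_width: 0.47
```

Request:
{"method": "play_rows", "body": {"commands": [[[0,0,-0.001,0,0,0,1],[0,0,-0.0015,0,0,0,1],[0,0,-0.0015,0,0,0,1],[0,0,-0.0015,0,0,0,1]]]}}

```text
time_s: 11.9
tcp_pos: [0.5153, 0.233, 0.0302]
ee_rot: [[0.556, -0.831, 0.0], [-0.831, -0.556, 0.0], [-0.0, -0.0, -1.0]]
wrist_force: [0.2, -0.3, -0.0]
gripper_width: 0.465
```

Request:
{"method": "play_rows", "body": {"commands": [[[0,0,-0.0007,0,0,0,1],[0,0,-0.0007,0,0,0,1],[0,0,-0.0007,0,0,0,1]]]}}

```text
time_s: 12.2
tcp_pos: [0.5153, 0.233, 0.0301]
ee_rot: [[0.557, -0.831, 0.001], [-0.831, -0.557, 0.0], [0.0, -0.001, -1.0]]
wrist_force: [-2.8, -1.0, 5.8]
gripper_width: 0.468
```

Request:
{"method": "play_rows", "body": {"commands": [[[0,0,0,0,0,0,0.45],[0,0,0,0,0,0,0.35],[0,0,0,0,0,0,0.3],[0,0,0,0,0,0,0.25],[0,0,0.02,0,0,0,0.25]]]}}

```text
time_s: 12.7
tcp_pos: [0.5134, 0.2316, 0.0469]
ee_rot: [[0.556, -0.831, -0.005], [-0.831, -0.556, -0.004], [0.0, 0.006, -1.0]]
wrist_force: [0.1, 1.0, -0.1]
gripper_width: 0.731
```

Request:
{"method": "play_rows", "body": {"commands": [[[0,0,0.04,0,0,0,0.35],[0,0,0.09,0,0,0,0.5],[-0.0012,-0.044,0.09,0,0,-0.07,0.5],[-0.0024,-0.088,0.09,0,0,-0.14,0.5],[-0.0036,-0.132,0.09,0,0,-0.21,0.5]]]}}

```text
time_s: 13.2
tcp_pos: [0.5114, 0.0999, 0.1397]
ee_rot: [[0.369, -0.929, 0.001], [-0.929, -0.369, 0.001], [-0.0, -0.001, -1.0]]
wrist_force: [0.6, -0.8, -0.6]
gripper_width: 0.508
```

Request:
{"method": "play_rows", "body": {"commands": [[[-0.0012,-0.044,0,0,0,-0.075,0.5],[-0.0024,-0.088,0,0,0,-0.15,0.5],[-0.0036,-0.132,0,0,0,-0.225,0.5],[-0.0048,-0.176,0,0,0,-0.3,0.5],[-0.006,-0.22,0,0,0,-0.375,0.5]]]}}

```text
time_s: 13.7
tcp_pos: [0.5053, -0.1208, 0.1394]
ee_rot: [[0.002, -1.0, 0.0], [-1.0, -0.002, 0.0], [-0.0, -0.0, -1.0]]
wrist_force: [0.9, 0.7, 0.3]
gripper_width: 0.499
```

Request:
{"method": "play_rows", "body": {"commands": [[[-0.0013,-0.042,0,0,0,-0.075,0.5],[-0.0026,-0.0839,0,0,0,-0.148,0.5],[-0.0026,-0.0839,-0.02,0,0,-0.148,0.5],[-0.0026,-0.0839,-0.04,0,0,-0.148,0.5],[-0.0026,-0.0839,-0.04,0,0,-0.148,0.5]]]}}

```text
time_s: 14.2
tcp_pos: [0.5007, -0.2031, 0.0966]
ee_rot: [[-0.144, -0.99, -0.006], [-0.99, 0.144, 0.001], [-0.0, 0.006, -1.0]]
wrist_force: [-1.7, 0.4, 0.1]
gripper_width: 0.5
```

Run:
```python
from h import *
s=r.sense();print(s['time_s'],s['tcp_pos'],s['gripper_width'],s['wrist_force'])
c=cap('wrist','w4.png')
```

```text
14.2 [ 0.5006627  -0.20312151  0.09661388] 0.49956921350459493 [-1.70894775  0.38633521  0.13487821]
```

View pics/w4.png

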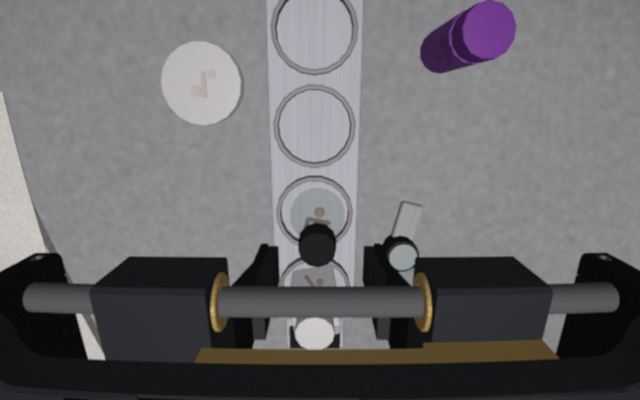

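Run:
```python
from h import *
np.set_printoptions(precision=4,suppress=True)
c=load('w4.png')
print(pix(c,317,245,.076),pix(c,317,245),'foot',pix(c,319,213,.006))
for p in[(403,257),(397,242),(410,215)]: print('small',pix(c,*p))
print('bottlecap',pix(c,314,333,.072),pix(c,314,333))
```

```text
[ 0.5024 -0.2063  0.076 ] [ 0.5024 -0.2064  0.0763] foot [ 0.5015 -0.2035  0.006 ]
small [ 0.4429 -0.1644  0.0214]
small [ 0.4463 -0.1768  0.0203]
small [ 0.4322 -0.1921  0.0076]
bottlecap [ 0.5136 -0.1445  0.072 ] [ 0.5136 -0.144   0.0713]
```

Request:
{"method": "play_rows", "body": {"commands": [[[0,-0.0025,-0.02,0,0,0,0.5],[0,-0.0025,-0.04,0,0,0,0.5],[0,-0.0025,-0.053,0,0,0,0.5],[0,-0.0025,-0.053,0,0,0,0.5],[0,-0.0025,-0.053,0,0,0,0.6]]]}}

```text
time_s: 14.75
tcp_pos: [0.504, -0.2054, 0.0474]
ee_rot: [[-0.141, -0.99, 0.002], [-0.99, 0.141, -0.001], [0.0, -0.002, -1.0]]
wrist_force: [-0.6, -0.5, 0.6]
gripper_width: 0.463
```

Request:
{"method": "play_rows", "body": {"commands": [[[0,0,0,0,0,0,0.7],[0,0,0,0,0,0,0.8],[0,0,0,0,0,0,1],[0,0,0,0,0,0,1],[0,0,0,0,0,0,1]]]}}

```text
time_s: 15.25
tcp_pos: [0.5033, -0.2056, 0.0472]
ee_rot: [[-0.142, -0.99, 0.001], [-0.99, 0.142, -0.0], [0.0, -0.001, -1.0]]
wrist_force: [-0.3, -0.2, 5.7]
gripper_width: 0.252
```

Request:
{"method": "play_rows", "body": {"commands": [[[0,0,0.015,0,0,0,1],[0,0,0.05,0,0,0,1],[0,0,0.09,0,0,0,1],[-0.0007,0.015,0.11,0,0,0.03,1],[-0.0023,0.05,0.11,0,0,0.093,1]]]}}

```text
time_s: 15.75
tcp_pos: [0.5031, -0.1566, 0.1597]
ee_rot: [[-0.051, -0.999, 0.008], [-0.999, 0.051, -0.001], [0.001, -0.008, -1.0]]
wrist_force: [0.4, 0.8, -1.4]
gripper_width: 0.255
```

Request:
{"method": "play_rows", "body": {"commands": [[[-0.0021,0.0442,0,0,0,0.064,1],[-0.0042,0.0884,0,0,0,0.128,1],[-0.0063,0.1326,0,0,0,0.192,1],[-0.0084,0.1768,0,0,0,0.256,1],[-0.0105,0.221,0,0,0,0.32,1]]]}}

```text
time_s: 16.25
tcp_pos: [0.4897, 0.0672, 0.1561]
ee_rot: [[0.269, -0.963, -0.0], [-0.963, -0.269, 0.0], [-0.0, -0.0, -1.0]]
wrist_force: [-0.2, -0.0, -0.4]
gripper_width: 0.255
```

Request:
{"method": "play_rows", "body": {"commands": [[[-0.0021,0.0442,0,0,0,0.064,1],[-0.0042,0.0884,0,0,0,0.128,1],[-0.0063,0.1326,0,0,0,0.192,1],[-0.0084,0.1768,0,0,0,0.256,1],[-0.0105,0.2207,0,0,0,0.32,1]]]}}

```text
time_s: 16.75
tcp_pos: [0.4791, 0.288, 0.156]
ee_rot: [[0.559, -0.829, -0.0], [-0.829, -0.559, -0.0], [-0.0, 0.0, -1.0]]
wrist_force: [1.2, 0.1, -0.4]
gripper_width: 0.254
```

Request:
{"method": "play_rows", "body": {"commands": [[[0,0,0,0,0,0,1],[0,0,-0.03,0,0,0,1],[0,0,-0.06,0,0,0,1],[0,0,-0.08,0,0,0,1],[0,0,-0.08,0,0,0,1]]]}}

```text
time_s: 17.25
tcp_pos: [0.4777, 0.284, 0.073]
ee_rot: [[0.555, -0.832, -0.006], [-0.832, -0.555, -0.005], [0.001, 0.008, -1.0]]
wrist_force: [-0.5, -0.2, -1.8]
gripper_width: 0.254
```

Run:
```python
from h import *
s=r.sense();print(s['time_s'],s['tcp_pos'],s['gripper_width'],s['wrist_force'])
c=cap('wrist','w5.png')
```

```text
17.25 [0.47769864 0.2840373  0.07296507] 0.2542945257060313 [-0.51233288 -0.22179153 -1.79919575]
```

View pics/w5.png

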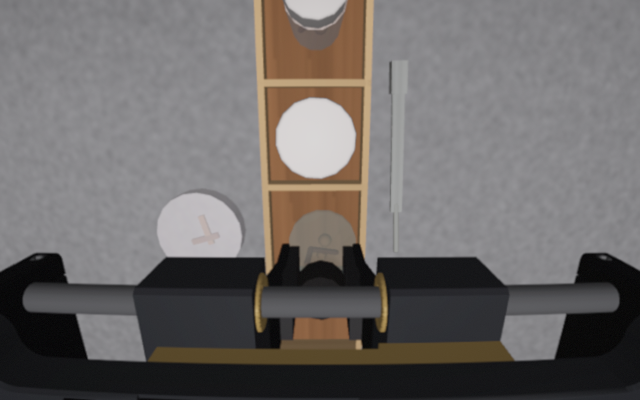

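The vial and jar (316,138) stand upright in their own compartments. The flask's foot (320,240) hangs over the third, clear of the divider at row 187.

Request:
{"method": "play_rows", "body": {"commands": [[[0,0,-0.01,0,0,0,1],[0,0,-0.018,0,0,0,1],[0,0,-0.024,0,0,0,1],[0,0,-0.027,0,0,0,1],[0,0,-0.029,0,0,0,1]]]}}

```text
time_s: 17.8
tcp_pos: [0.4797, 0.2861, 0.0472]
ee_rot: [[0.556, -0.831, -0.0], [-0.831, -0.556, -0.0], [0.0, 0.0, -1.0]]
wrist_force: [-2.8, -0.1, 7.5]
gripper_width: 0.25
```

Request:
{"method": "play_rows", "body": {"commands": [[[0,0,-0.0005,0,0,0,1],[0,0,-0.001,0,0,0,1],[0,0,-0.001,0,0,0,1],[0,0,-0.001,0,0,0,1]]]}}

```text
time_s: 18.2
tcp_pos: [0.4798, 0.2862, 0.0473]
ee_rot: [[0.557, -0.831, 0.0], [-0.831, -0.557, 0.0], [0.0, -0.001, -1.0]]
wrist_force: [-1.6, -0.5, 5.6]
gripper_width: 0.256
```

Request:
{"method": "play_rows", "body": {"commands": [[[0,0,0,0,0,0,0.65],[0,0,0,0,0,0,0.55],[0,0,0,0,0,0,0.5],[0,0,0,0,0,0,0.45],[0,0,0.02,0,0,0,0.45]]]}}

```text
time_s: 18.7
tcp_pos: [0.4781, 0.2847, 0.0639]
ee_rot: [[0.556, -0.831, -0.005], [-0.831, -0.556, -0.004], [0.001, 0.006, -1.0]]
wrist_force: [-0.6, -0.3, 0.4]
gripper_width: 0.53
```

Request:
{"method": "play_rows", "body": {"commands": [[[0,0,0.04,0,0,0,0.4],[0,0,0.08,0,0,0,0.35],[0.003,-0.044,0.08,0,0,-0.06,0.35],[0.006,-0.088,0.08,0,0,-0.12,0.35],[0.009,-0.132,0.08,0,0,-0.18,0.35]]]}}

```text
time_s: 19.2
tcp_pos: [0.4886, 0.1531, 0.1466]
ee_rot: [[0.397, -0.918, 0.001], [-0.918, -0.397, 0.001], [-0.0, -0.001, -1.0]]
wrist_force: [1.1, -0.4, -1.1]
gripper_width: 0.648
```

Request:
{"method": "play_rows", "body": {"commands": [[[0.0036,-0.0425,0,0,0,-0.06,0.35],[0.0072,-0.085,0,0,0,-0.12,0.35],[0.0108,-0.1275,0,0,0,-0.18,0.35],[0.0144,-0.17,0,0,0,-0.24,0.35],[0.018,-0.2125,0,0,0,-0.3,0.35]]]}}

```text
time_s: 19.7
tcp_pos: [0.5067, -0.06, 0.1464]
ee_rot: [[0.108, -0.994, 0.0], [-0.994, -0.108, 0.0], [-0.0, -0.0, -1.0]]
wrist_force: [0.5, 0.4, 0.2]
gripper_width: 0.653
```

Request:
{"method": "play_rows", "body": {"commands": [[[0.0036,-0.0425,0,0,0,-0.06,0.35],[0.0072,-0.0854,0,0,0,-0.11,0.35],[0.0072,-0.0854,-0.02,0,0,-0.11,0.35],[0.0072,-0.0854,-0.04,0,0,-0.11,0.35],[0.0072,-0.0854,-0.04,0,0,-0.11,0.35]]]}}

```text
time_s: 20.2
tcp_pos: [0.5116, -0.1441, 0.1036]
ee_rot: [[-0.002, -1.0, -0.006], [-1.0, 0.002, 0.001], [-0.001, 0.006, -1.0]]
wrist_force: [-0.1, 0.4, -0.1]
gripper_width: 0.649
```

Run:
```python
from h import *
s=r.sense();print(s['time_s'],s['tcp_pos'],s['gripper_width'],s['wrist_force'])
c=cap('wrist','w6.png');im=c['image'][:,:,::-1]
cv2.imwrite('pics/w6c.png',cv2.resize(im[150:350,220:420],None,fx=3,fy=3,interpolation=cv2.INTER_CUBIC))
```

```text
20.2 [ 0.51163871 -0.14412891  0.10363741] 0.6493669874643897 [-0.07680808  0.43928041 -0.13134605]
```

View pics/w6c.png

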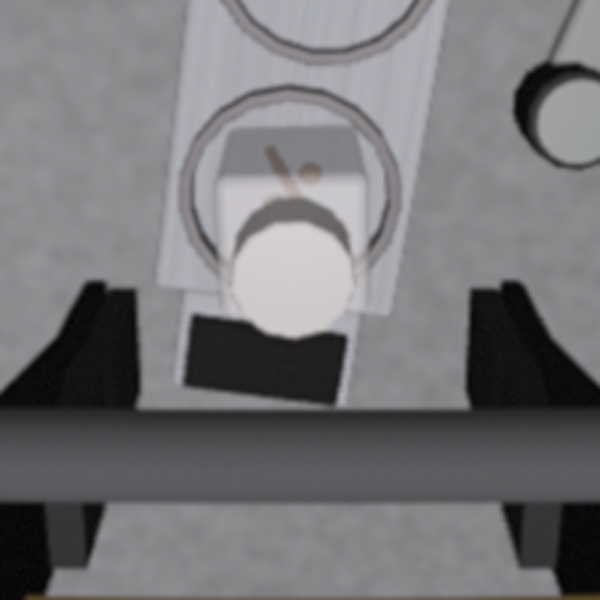

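The bottle (cap at crop (293,278)) is square to the jaws and near the middle between the fingers.

Request:
{"method": "play_rows", "body": {"commands": [[[0,0,-0.025,0,0,0,0.35],[0,0,-0.05,0,0,0,0.35],[0,0,-0.077,0,0,0,0.35],[0,0,-0.077,0,0,0,0.35],[0,0,-0.077,0,0,0,0.45]]]}}

```text
time_s: 20.75
tcp_pos: [0.5149, -0.1435, 0.0304]
ee_rot: [[0.001, -1.0, 0.001], [-1.0, -0.001, -0.001], [0.001, -0.001, -1.0]]
wrist_force: [-0.1, -0.4, 0.4]
gripper_width: 0.616
```

Request:
{"method": "play_rows", "body": {"commands": [[[0,0,0,0,0,0,0.6],[0,0,0,0,0,0,0.8],[0,0,0,0,0,0,1],[0,0,0,0,0,0,1],[0,0,0,0,0,0,1]]]}}

```text
time_s: 21.25
tcp_pos: [0.5146, -0.1437, 0.0307]
ee_rot: [[0.0, -1.0, 0.002], [-1.0, -0.0, -0.0], [0.0, -0.002, -1.0]]
wrist_force: [-0.7, 1.6, 5.6]
gripper_width: 0.388
```

Request:
{"method": "play_rows", "body": {"commands": [[[0,0,0.015,0,0,0,1],[0,0,0.05,0,0,0,1],[0,0,0.09,0,0,0,1],[-0.0018,0.012,0.11,0,0,0.015,1],[-0.0058,0.04,0.11,0,0,0.05,1]]]}}

```text
time_s: 21.75
tcp_pos: [0.5106, -0.1044, 0.1431]
ee_rot: [[0.049, -0.999, 0.008], [-0.999, -0.049, -0.0], [0.001, -0.008, -1.0]]
wrist_force: [0.2, -0.5, -1.1]
gripper_width: 0.387
```

Request:
{"method": "play_rows", "body": {"commands": [[[-0.0064,0.0443,0,0,0,0.054,1],[-0.0128,0.0886,0,0,0,0.108,1],[-0.0192,0.1329,0,0,0,0.162,1],[-0.0256,0.1772,0,0,0,0.216,1],[-0.032,0.2215,0,0,0,0.27,1]]]}}

```text
time_s: 22.25
tcp_pos: [0.4754, 0.1194, 0.1395]
ee_rot: [[0.316, -0.949, 0.0], [-0.949, -0.316, 0.0], [-0.0, -0.0, -1.0]]
wrist_force: [0.8, 0.5, -0.5]
gripper_width: 0.391
```

Request:
{"method": "play_rows", "body": {"commands": [[[-0.0064,0.0443,0,0,0,0.054,1],[-0.0128,0.0886,0,0,0,0.108,1],[-0.0192,0.1329,0,0,0,0.162,1],[-0.0256,0.1772,0,0,0,0.216,1],[-0.032,0.2215,0,0,0,0.27,1]]]}}

```text
time_s: 22.75
tcp_pos: [0.4433, 0.3409, 0.1394]
ee_rot: [[0.558, -0.83, -0.0], [-0.83, -0.558, 0.0], [-0.0, -0.0, -1.0]]
wrist_force: [1.1, 0.0, -1.1]
gripper_width: 0.388
```

Request:
{"method": "play_rows", "body": {"commands": [[[0,0,0,0,0,0,1],[0,0,-0.03,0,0,0,1],[0,0,-0.06,0,0,0,1],[0,0,-0.08,0,0,0,1],[0,0,-0.08,0,0,0,1]]]}}

```text
time_s: 23.25
tcp_pos: [0.4424, 0.3369, 0.0563]
ee_rot: [[0.555, -0.832, -0.005], [-0.832, -0.555, -0.006], [0.002, 0.007, -1.0]]
wrist_force: [-0.7, 0.0, -0.4]
gripper_width: 0.387
```

Run:
```python
from h import *
s=r.sense();print(s['time_s'],s['tcp_pos'],s['gripper_width'],s['wrist_force'])
c=cap('wrist','w7.png')
```

```text
23.25 [0.44239877 0.33688225 0.05632423] 0.38731413219991384 [-0.6679954   0.04389416 -0.35416098]
```

View pics/w7.png

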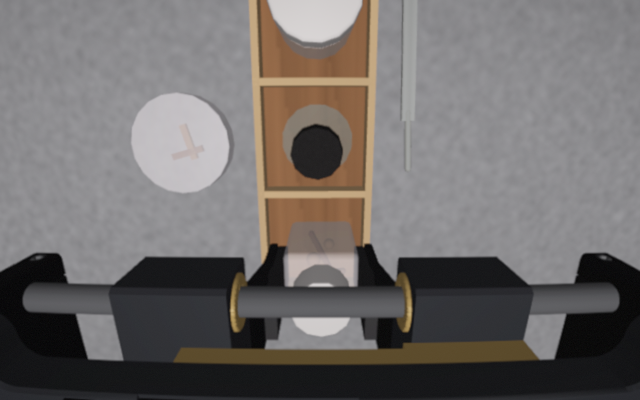

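The flask stands upright at (318,140). The bottle hangs straight over the compartment nearest the handle, clear of the divider at row 193.

Request:
{"method": "play_rows", "body": {"commands": [[[0,0,-0.01,0,0,0,1],[0,0,-0.018,0,0,0,1],[0,0,-0.023,0,0,0,1],[0,0,-0.026,0,0,0,1],[0,0,-0.028,0,0,0,1]]]}}

```text
time_s: 23.8
tcp_pos: [0.4442, 0.3393, 0.0312]
ee_rot: [[0.556, -0.831, 0.0], [-0.831, -0.556, 0.0], [0.0, -0.0, -1.0]]
wrist_force: [-1.4, -0.6, -1.2]
gripper_width: 0.394
```

Request:
{"method": "play_rows", "body": {"commands": [[[0,0,-0.001,0,0,0,1],[0,0,-0.0015,0,0,0,1],[0,0,-0.0015,0,0,0,1],[0,0,-0.0015,0,0,0,1]]]}}

```text
time_s: 24.2
tcp_pos: [0.4441, 0.3393, 0.0307]
ee_rot: [[0.557, -0.831, 0.0], [-0.831, -0.557, 0.0], [0.0, -0.0, -1.0]]
wrist_force: [-2.3, -1.4, 5.3]
gripper_width: 0.388
```

Contact with the floor. I'll release, rise and back away for a final look.

Request:
{"method": "play_rows", "body": {"commands": [[[0,0,0,0,0,0,0.55],[0,0,0,0,0,0,0.45],[0,0,0,0,0,0,0.38],[0,0,0,0,0,0,0.35],[0,0,0.02,0,0,0,0.35]]]}}

```text
time_s: 24.7
tcp_pos: [0.4427, 0.3376, 0.0475]
ee_rot: [[0.556, -0.831, -0.004], [-0.831, -0.556, -0.005], [0.002, 0.006, -1.0]]
wrist_force: [-1.1, 0.0, -0.3]
gripper_width: 0.637
```

Request:
{"method": "play_rows", "body": {"commands": [[[0,0,0.05,0,0,0,0.35],[0,0,0.09,0,0,0,0.3],[0,0,0.13,0,0,0,0.2],[0,0,0.17,0,0,0,0.1],[-0.01,0.02,0.19,0,0,0,0]]]}}

```text
time_s: 25.2
tcp_pos: [0.4356, 0.3591, 0.2443]
ee_rot: [[0.554, -0.832, 0.005], [-0.832, -0.554, 0.005], [-0.001, -0.006, -1.0]]
wrist_force: [0.3, -0.2, 0.3]
gripper_width: 0.89
```

Request:
{"method": "play_rows", "body": {"commands": [[[-0.02,0.02,0,0,0,0,0],[-0.02,0.02,0,0,0,0,0],[-0.02,0.02,0,0,0,0,0],[-0.02,0.02,0,0,0,0,0]]]}}

```text
time_s: 25.6
tcp_pos: [0.4142, 0.3787, 0.2393]
ee_rot: [[0.556, -0.831, -0.001], [-0.831, -0.556, -0.001], [0.001, 0.001, -1.0]]
wrist_force: [-0.1, -0.2, 0.2]
gripper_width: 0.995
```

Run:
```python
from h import *
s=r.sense();print(s['time_s'],s['tcp_pos'],s['gripper_width'],s['wrist_force'])
c=cap('wrist','w8.png');d=cap('scene','s8.png')
a=c['image'][:,:,::-1][0:400,150:500];b=cv2.resize(d['image'][:,:,::-1][110:230,370:490],(400,400),interpolation=cv2.INTER_CUBIC)
cv2.imwrite('pics/fin.png',np.hstack([a,b]))
```

```text
25.6 [0.41420912 0.37870108 0.23925509] 0.994501301559882 [-0.14171135 -0.19621473  0.15107714]
```

View pics/fin.png

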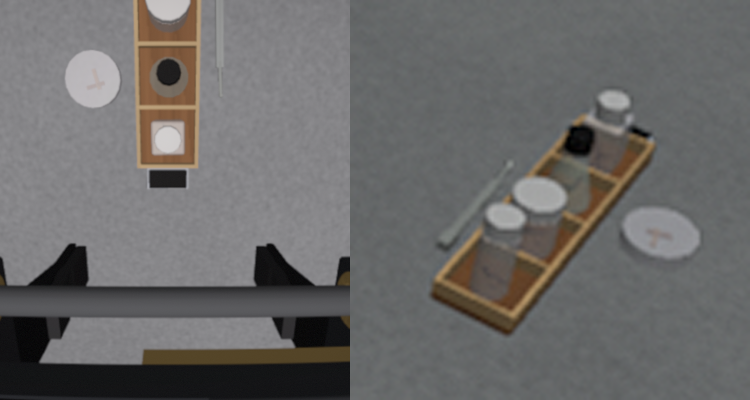

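All four stand upright in separate compartments. From the handle they run bottle (168,138), flask (168,72), jar and vial, and the gripper is clear.

```bash
python3 -c "
from station import r
print(r.finish_job())"
```

```text
the job is handed in; nothing more can be done
None
```

All four containers are in the wooden tray, one to a compartment, in the carrier's order from the handle: bottle, flask, jar, vial. I moved the vial first, then the jar, flask and bottle. Each was lowered until it lightly touched its compartment floor (about 5–8 N), then released. The job was handed in after about 26 s of the 106 s allowed.

- **Last checks:** the final wrist and scene pictures show all four upright in the right compartments, with the gripper open, clear and at near-zero force. The orange and purple look-alikes were not touched.
- **Disagreements:** my top and wrist measurements of the flask's stopper differed by about 5 mm. I used the wrist value, and the grasp held. One early wrist measurement mixed pixels and pose from two pictures; I recomputed it before grasping anything. No check failed.

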